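Post a drained drone battery into the return box

TASK

Hand in the loose drone battery: set it on the deck of the battery return box and push it through the spring flap until it drops inside and the flap has swung shut behind it. Then slide the little gate fully across the lane in front of the flap. Leave the charger, the meter and the screwdriver where they are.

Things in the scene. Friction and masses are not known exactly. Their poses are not given: they have to be found in the camera images.
- box: Fixed return box, 400 long, 110 wide, 123 high: white deck in front, clear plastic bin behind. Origin on the bench straight below the middle of the sill (the deck's inner edge). +x is the way in, +y the side where the gate is stowed, z up. Box numbers are in this frame, mm. Bin: floor at z = 5, on under the hollow deck, x up to 205; clear roof from x = 40 to 210, top at z = 123; no other way in than the flap.
- sill (a point): Middle of the sill edge on the deck's surface (x = 0, y = 0, z = 70 of the box; same axes). The level deck, a thin plate, runs from x = -190 to the sill, y = -55 to 55; past the sill is a free drop into the bin. The opening is a sloping face 80 wide, from the sill up and back to the flap's hinge, so a tool from above can push up to 25 past the sill.
- lane (a point): Point on the deck's surface at x = -128, y = 0, z = 70 of the box; same axes. Here the deck is free (x = -190 to -100); a battery centred here, end-on, has its front in the lane. From x = -100 to -45 two guides, 8 high and 6 thick, leave a lane 70 wide centred on y = 0.
- flap (a joint): Sprung dark steel flap in the sloping opening, 76 wide, 62 long, hinged along its top edge (x = 45, z = 116 of the box). 0 = shut, lower edge just above the sill; grows (rad) as it swings into the bin, up to 2.3. A push of 0.3 to 1 N on its lower part opens it; it springs shut by itself when nothing is in the way.
- gate (a joint): Sliding gate on the deck, 30 before the sill (x = -30): a steel plate 50 wide, 34 high above the deck. 0 = stowed on the +y side (plate y = 50 to 100); grows (m) sliding towards -y; 0.075 = fully across, plate centred on the lane, at a firm stop. Starts at 0 to 0.012, clear of the battery's way. Needs about 2 N to slide; stays where it is left.
- gate_tab (a point): Centre of the gate's black push tab, a block 30 (box x) by 12 (box y), its foot 2 and its top 44 above the deck, at the gate's outer (+y) end. Moves with the gate: at joint 0 it is at x = -33, y = 94, z = 93 of the box, at 0.075 at y = 19. Axes as the box. The space outside it (+y) is free.
- battery_centre (a point): Centre of the loose drone battery, a hard grey block with two dark bands near its ends, 116 long (its x), 58 wide (its y), 30 high (z), about 0.28 kg; lies flat on the bench, this point 15 up. Either end may go first; only end-on does it fit the lane.
- charger: Bystander: grey charger brick 130 (x) by 86 (y) by 50 high, with one round button on top, bigger than the battery; origin at the centre of its underside. It and the battery may have changed places.
- meter: Bystander: flat black multimeter 150 by 75 by 32 high with a dial and a greenish window, lying on the bench; origin at the centre of its underside.
- driver: Bystander: screwdriver lying on the bench; origin on its underside.
Mind the look-alikes: they are no part of the job. Leave any turquoise look-alike of the part that bears battery_centre alone.

How it is judged:
By the outcome, as a careful person would: the job done as asked, in the order asked, and still so for the second after the job is handed in, with the robot touching nothing.
It also fails if it takes over 64 s, if anything falls off the work surface, if the arm or the gripper's body presses on something with over 40 N, if the wrist force passes 120 N, or if a joint passes its speed limit or range.

ROBOT

A 6-joint arm with a two-finger parallel gripper is mounted at the origin on the work surface. World frame = base frame: x ahead of the robot, y to its left, z up, the work surface at z = 0. Lengths are in m, angles in rad, forces in N, time in s.
With the tool pointing down it reaches from about 0.3 to 0.875 m from the base axis. Payload 6.4 kg.
Tool frame: the origin (TCP) lies at the very end of the fingers, on their centre line; the grasp point (between the pads) lies 19 mm behind it (ctrl.hold_point_z is the distance from the TCP to the grasp point, in m); y points along the fingers, x is the direction in which the jaws open and shut, and the axes are right-handed (so a half turn about y gives the same grasp; the last joint's range is limited). The gripper opens to 85 mm and grips with 20 to 120 N. Pads are 22 mm wide; open, the fingers measure 114 mm over their backs; the gripper's body (76 mm by 85 mm) begins 54 mm behind the grasp point. The pads swing forward as they close: fully open they stand 13 mm farther back than shut.
Start: joints at [-1.424, 0.181, 1.607, -0, 1.354, -0.206], TCP at [0.199, -0.54, 0.231] pointing down, gripper open.
Joint ranges: [-2.99, 2.99], [-0.89, 2.07], [0.3, 2.58], [-1.14, 4.28], [0, 2.63], [-3.12, 3.12]. Speed limits (rad/s): [2.57, 2.57, 3.01, 3.14, 3.14, 3.14].

INTERFACE

Orientations are given as a unit quaternion [w, x, y, z].
In Python, from bench import ctrl, imaging gives the robot as it stands.
- The arm moves only by the shell command python3 -m jog 'ROWS'. ROWS is JSON, a list of rows, each a list of 3 entries, a list of its own where there are three numbers: the shift along the tool's x, y, z in cm, then the turn, a rotation vector about the tool's x, y, z in rad, then the finger opening in cm, from 0 to 8.54. A call has 1 to 12 rows; each row shifts and turns the pose as measured when the row begins, along the tool's axes as they then stand; what a row does not reach is not made up. A row lasts 1/12 s, in which the tool goes at most 41.7 mm and 7.16 degrees, less where a joint would pass 70% of its speed; a pose out of reach is approached as far as the arm can. A call is refused whole if a number of a shift passes 4.17 or a number of a turn 0.125, either way. A call with a gripper value outside its range is refused whole. The fingers move at their own pace and stop on an object; the grip force is fixed at half the most. Time passes only in rows, so rows that do not move let the fingers close. It gives the time, the measured TCP pose, the force and the opening at its end, in the units of the state.
- ctrl.get_obs(): the state, without advancing time (a new reading comes with each control period).
- imaging.camera(name): name is "side" or "top" or "wrist"; returns a dict with "frame" (480x640x3 uint8, red, green, blue), "depth" (480x640 float32, m along the optical axis (not along the pixel's ray), 0 where there is no reading), "K" (3x3 intrinsics, pixels), "R" (3x3) and "t" (3): a world point X has camera coordinates R X + t. Camera axes: x right, y down, z forward; pixel columns grow to the right and rows downward; lengths in m; the calibration is good to about 2 mm. A picture is of the moment at which its call begins.
- ctrl.hand_in(): hands the job in, once; it reports no verdict.
The state is a dict: "time_s": time; "q": joint angles; "dq": joint speeds; "joint_efforts": joint torques, N m; "eef_pos": TCP position; "eef_rot": TCP orientation; "wrist_force": force on the tool from outside, world axes, zero at the start; "torque": the same for the moment, N m; "opening": opening from 0.0 (shut) to 1.0 (fully open).
Only numpy, scipy, OpenCV 4.12 (cv2) and the standard library are available. Lean on these libraries where they do the work, as an engineer would, in place of code of your own. Each camera call takes 0.05 s, during which the arm holds its last target. There are 200 camera calls.

## Working session

There is one attempt and no reset: what is moved stays moved. The work goes in short steps, Python scripts to look and compute and a shell command to move; the robot and the scene stay as the last step left them, time stands still between calls to the robot, and variables do not carry over. Pictures are saved under pics/ and viewed, about 8 in all and at most 12, crops included, and the job is handed in when it is done.

```bash
mkdir -p pics; ls
cat > h.py <<'E'
import numpy as np, cv2, pickle
from bench import ctrl, imaging
def snap(n,f):
    c=imaging.camera(n); cv2.imwrite(f'pics/{f}.png',c['frame'][:,:,::-1]); pickle.dump(c,open(f'pics/{f}.pkl','wb')); return c
def load(f): return pickle.load(open(f'pics/{f}.pkl','rb'))
def ray(c,u,v,z):  # pixel -> world at height z
    o=-c['R'].T@c['t']; d=c['R'].T@np.linalg.inv(c['K'])@[u,v,1]; return o+d*(z-o[2])/d[2]
def dep(c,u,v):
    d=c['depth'][int(v),int(u)]; return c['R'].T@(np.linalg.inv(c['K'])@[u,v,1]*d-c['t'])
def proj(c,X):
    p=c['K']@(c['R']@np.array(X)+c['t']); return p[:2]/p[2]
E
python3 - <<'E'
from h import *
snap('top','top0');snap('side','side0')
o=ctrl.get_obs();print(o['eef_pos'],o['eef_rot'],o['time_s'],o['opening'])
E
```

```text
pics
[ 0.19863119 -0.53907404  0.23047633] [ 0.58041129 -0.57957425  0.40487752 -0.40409235] 0.1 0.9941326835183958
```

View pics/top0.png

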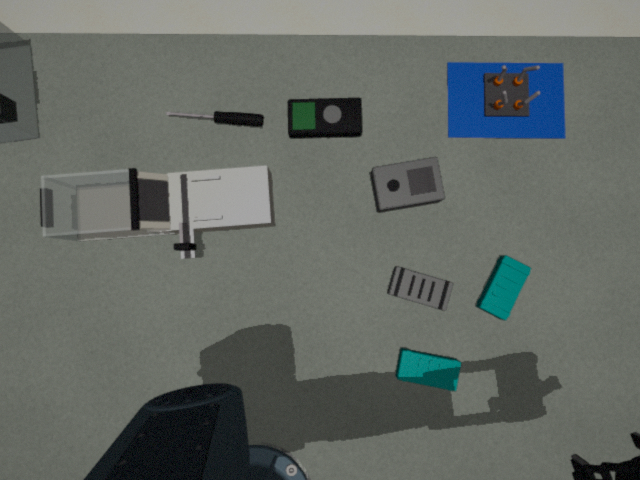

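View pics/side0.png

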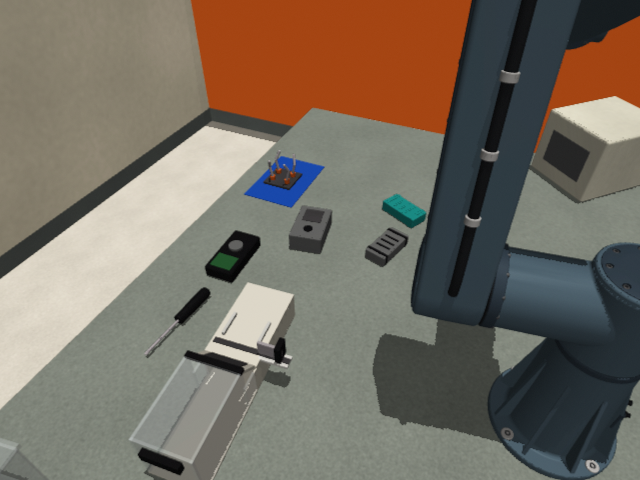

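The top view shows these candidates for the battery:
- Grey block with dark bands at (420,288).
- Bigger grey block with a round button at (408,184), which is the charger.
- Turquoise blocks at (504,287) and (428,369), which are the look-alikes to leave alone.

The block at (420,288) fits the description. The box's deck is at (170..270, 167..230), with the way in towards image left and the gate tab at (185,246). I'll confirm in an enlarged crop.

Run:
```python
from h import *
c=load('top0');f=c['frame'][:,:,::-1]
a=cv2.resize(f[255:320,375:465],None,fx=6,fy=6,interpolation=cv2.INTER_CUBIC)
b=cv2.resize(f[155:265,120:285],None,fx=4.8,fy=4.8,interpolation=cv2.INTER_CUBIC)[:, :792]
b=cv2.resize(f[160:265,125:280],None,fx=5,fy=5,interpolation=cv2.INTER_CUBIC)
cv2.imwrite('pics/cropA.png',a);cv2.imwrite('pics/cropB.png',b)
print(-c['R'].T@c['t'],c['R'])
for p in [(420,288),(250,195),(185,246),(408,184),(428,369),(504,287),(150,200)]: print(p,dep(c,*p).round(4))
```

```text
[ 0.4458583  -0.13883192  0.93953765] [[ 0.0114526  -0.99989463 -0.00891979]
 [-0.99687684 -0.01072007 -0.07824094]
 [ 0.07813708  0.009788   -0.99689457]]
(420, 288) [ 0.4203 -0.3169  0.0316]
(250, 195) [0.593  0.0115 0.0695]
(185, 246) [0.4923 0.118  0.1133]
(408, 184) [ 0.6211 -0.2913  0.0486]
(428, 369) [ 0.2659 -0.3318  0.0303]
(504, 287) [ 0.4241 -0.4801  0.0301]
(150, 200) [0.5772 0.1905 0.0973]
```

View pics/cropA.png

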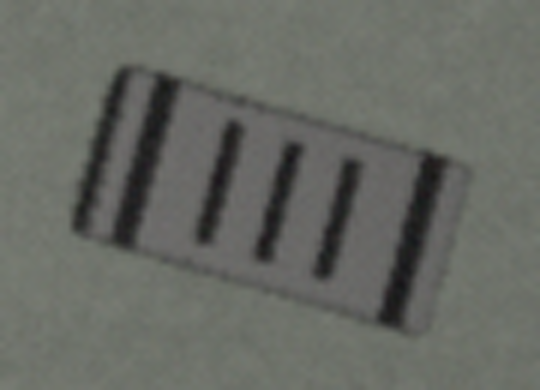

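View pics/cropB.png

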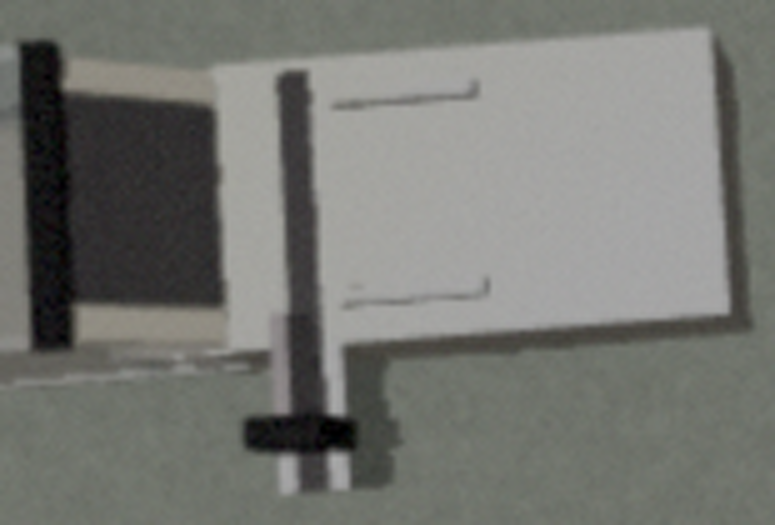

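Run:
```python
from h import *
from scipy.spatial.transform import Rotation as R
c=load('top0');d=c['depth'];v,u=np.mgrid[:480,:640]
P=((np.stack([u,v,np.ones_like(u)],-1)@np.linalg.inv(c['K']).T)*d[...,None]-c['t'])@c['R']
def rect(u0,u1,v0,v1,z0,z1,n):
    S=P[v0:v1,u0:u1].reshape(-1,3);S=S[(S[:,2]>z0)&(S[:,2]<z1)]
    r=cv2.minAreaRect((S[:,:2]*1000).astype(np.float32));print(n,len(S),S[:,2].mean().round(4),r,cv2.boxPoints(r).round(1).tolist());return S
rect(375,465,255,320,.024,.04,'bat')
rect(160,290,155,235,.062,.078,'deck')
rect(160,210,232,262,.095,.13,'tab')
S=P[150:262,150:215].reshape(-1,3);S=S[(S[:,2]>.085)&(S[:,2]<.108)]
print(ctrl.get_obs()['wrist_force'])
k=lambda q,o:[ray(c,x/q[2]+q[0],y/q[2]+q[1],o).round(4)[:2].tolist() for x,y in q[3]]
print('deck px',k((125,160,5,[(710,28),(728,315),(215,65),(228,350)]),.07))
print('guides',k((125,160,5,[(478,82),(488,290),(332,107),(343,306)]),.074))
print('tab',k((125,160,5,[(245,417),(355,417),(355,450),(245,450)]),.114))
print('bat',k((375,255,6,[(135,68),(470,165),(420,333),(85,235)]),.03))
o=ctrl.get_obs();q=o['eef_rot'];print(R.from_quat([q[1],q[2],q[3],q[0]]).as_matrix().round(3))
```

```text
bat 1773 0.03 ((419.926025390625, -319.1859436035156), (116.22615814208984, 58.01465606689453), 74.11825561523438) [[376.1000061035156, -367.1000061035156], [431.8999938964844, -383.0], [463.70001220703125, -271.20001220703125], [407.8999938964844, -255.39999389648438]]
deck 5984 0.07 ((581.49609375, 80.71382141113281), (121.35031127929688, 212.00767517089844), 4.786712646484375) [[512.2000122070312, 181.3000030517578], [529.9000244140625, -30.0], [650.7999877929688, -19.899999618530273], [633.0999755859375, 191.39999389648438]]
tab 190 0.1087 ((502.7035827636719, 124.46979522705078), (32.697052001953125, 30.285371780395508), 5.035795211791992) [[485.1000061035156, 138.10000610351562], [487.70001220703125, 108.0], [520.2999877929688, 110.80000305175781], [517.7000122070312, 141.0]]
[ 0.34226945 -0.28135571 -0.2907325 ]
deck px [[0.6498, -0.0197], [0.54, -0.0288], [0.6337, 0.1689], [0.5247, 0.1598]]
guides [[0.6272, 0.0673], [0.548, 0.0612], [0.6171, 0.1224], [0.5414, 0.1157]]
tab [[0.4967, 0.1377], [0.4972, 0.0983], [0.4854, 0.0979], [0.4849, 0.1373]]
bat [[0.4618, -0.2736], [0.4316, -0.382], [0.3774, -0.3654], [0.4076, -0.2574]]
[[ 0.346 -0.     0.938]
 [-0.938  0.002  0.346]
 [-0.002 -1.     0.   ]]
```

The crop confirms a grey block with two dark end bands. The top-face depth rectangle measures 116×58 mm, centred at (0.420,-0.319) with its long axis at 74.1°. The second crop shows the deck, the guides and the gate tab, giving sill ≈ (0.579,0.165), box yaw ≈ 94.8° and gate joint ≈ 0.002. I'll move above the battery now.

```bash
python3 -m jog '[[[-1.5,0,3.2],[0,0,0],8.5],[[-1.5,0,3.2],[0,0,0],8.5],[[-1.5,0,3.2],[0,0,0],8.5],[[-1.5,0,3.2],[0,0,0],8.5],[[-1.5,0,3.2],[0,0,0],8.5],[[-1.5,0,3.2],[0,0,0],8.5],[[-1.5,0,3.2],[0,0,0],8.5],[[-1.5,0,3.2],[0,0,0],8.5]]'
python3 -m jog '[[[0,0,0],[0,-0.118,0],8.5],[[0,0,0],[0,-0.118,0],8.5],[[0,0,0],[0,-0.118,0],8.5],[[0,0,0],[0,-0.118,0],8.5],[[0,0,0],[0,-0.118,0],8.5],[[0,0,0],[0,-0.118,0],8.5],[[0,0,0],[0,-0.118,0],8.5],[[0,0,0],[0,-0.118,0],8.5]]'
cat > go.py <<'E'
import sys
from h import *
from scipy.spatial.transform import Rotation as R
# remaining shift (cm, tool axes) and turn (tool axes) to x y z yaw(tool x, deg), tool y down
x,y,z,a=map(float,sys.argv[1:5]);o=ctrl.get_obs();q=o['eef_rot']
M=R.from_quat([q[1],q[2],q[3],q[0]]).as_matrix();a=np.radians(a)
X=np.array([np.cos(a),np.sin(a),0]);Y=np.array([0,0,-1.]);T=np.stack([X,Y,np.cross(X,Y)],1)
print('shift cm',(M.T@(np.array([x,y,z])-o['eef_pos'])*100).round(2),'turn',R.from_matrix(M.T@T).as_rotvec().round(3),
 'pos',np.round(o['eef_pos'],4),'F',np.round(o['wrist_force'],1),'open',round(o['opening'],3),'t',round(o['time_s'],2))
E
python3 go.py .4199 -.3192 .06 -15.9
```

```text
time_s: 0.77
eef_pos: [0.399, -0.3341, 0.2266]
eef_rot: [0.578, -0.577, 0.411, -0.406]
wrist_force: [0.4, -1.0, -0.7]
opening: 1.0
time_s: 1.43
eef_pos: [0.4039, -0.3232, 0.2231]
eef_rot: [0.706, -0.698, 0.087, -0.081]
wrist_force: [0.5, 0.7, 0.1]
opening: 0.994
shift cm [ 1.62 16.3   0.58] turn [-0.011  0.039 -0.01 ] pos [ 0.4039 -0.3232  0.2231] F [0.5 0.7 0.1] open 0.994 t 1.43
```

```bash
python3 -m jog '[[[0.8,3,0.3],[-0.011,0.039,-0.01],8.5],[[0.8,3,0.3],[0,0,0],8.5],[[0,3,0],[0,0,0],8.5],[[0,3,0],[0,0,0],8.5],[[0,2,0],[0,0,0],8.5],[[0,1,0],[0,0,0],8.5],[[0,0,0],[0,0,0],8.5]]'
python3 go.py .4199 -.3192 .006 -15.9
```

```text
time_s: 2.02
eef_pos: [0.422, -0.3215, 0.0679]
eef_rot: [-0.7, 0.702, -0.094, 0.096]
wrist_force: [-0.2, 0.2, -0.2]
opening: 0.994
shift cm [-0.28  6.19  0.18] turn [0.003 0.008 0.003] pos [ 0.422  -0.3215  0.0679] F [-0.2  0.2 -0.2] open 0.994 t 2.02
```

```bash
python3 -m jog '[[[-0.28,0,0.18],[0.003,0.008,0.003],8.5],[[0,2,0],[0,0,0],8.5],[[0,2,0],[0,0,0],8.5],[[0,1.5,0],[0,0,0],8.5],[[0,0.4,0],[0,0,0],8.5],[[0,0,0],[0,0,0],8.5]]'
python3 go.py .4199 -.3192 .006 -15.9
```

```text
time_s: 2.52
eef_pos: [0.4233, -0.3232, 0.0148]
eef_rot: [-0.698, 0.702, -0.096, 0.101]
wrist_force: [0.3, 0.4, 0.2]
opening: 0.995
shift cm [-0.44  0.88  0.29] turn [ 0.005 -0.002  0.009] pos [ 0.4233 -0.3232  0.0148] F [0.3 0.4 0.2] open 0.995 t 2.52
```

```bash
python3 -m jog '[[[-0.44,0.4,0.29],[0.005,-0.002,0.009],8.5],[[0,0.45,0],[0,0,0],8.5],[[0,0,0],[0,0,0],8.5]]'
python3 go.py .4199 -.3192 .006 -15.9
python3 -m jog '[[[0,0,0],[0,0,0],5],[[0,0,0],[0,0,0],5],[[0,0,0],[0,0,0],5],[[0,0,0],[0,0,0],5],[[0,0,0],[0,0,0],5],[[0,0,0],[0,0,0],5],[[0,0,0],[0,0,0],5],[[0,0,0],[0,0,0],5]]'
```

```text
time_s: 2.77
eef_pos: [0.4213, -0.321, 0.0096]
eef_rot: [-0.699, 0.701, -0.097, 0.099]
wrist_force: [0.5, 0.5, -0.5]
opening: 0.998
shift cm [-0.19  0.36  0.13] turn [ 0.003 -0.     0.004] pos [ 0.4213 -0.321   0.0096] F [ 0.5  0.5 -0.5] open 0.998 t 2.77
time_s: 3.43
eef_pos: [0.422, -0.3215, 0.0115]
eef_rot: [-0.699, 0.702, -0.096, 0.099]
wrist_force: [-0.2, 0.4, -0.6]
opening: 0.664
```

```bash
python3 -m jog '[[[0,-1,0],[0,0,0],5],[[0,-3,0],[0,0,0],5],[[0,-3,0],[0,0,0],5],[[0,-3,0],[0,0,0],5],[[0,-3,0],[0,0,0],5],[[0,0,0],[0,0,0],5]]'
python3 go.py .5897 .0371 .16 4.76
```

```text
time_s: 3.93
eef_pos: [0.4188, -0.3177, 0.1453]
eef_rot: [0.701, -0.699, 0.099, -0.097]
wrist_force: [2.1, -1.6, -2.2]
opening: 0.661
shift cm [ 6.7  -1.41 38.81] turn [-0.003 -0.361 -0.003] pos [ 0.4188 -0.3177  0.1453] F [ 2.1 -1.6 -2.2] open 0.661 t 3.93
```

```bash
python3 -m jog '[[[0.5,-0.5,3],[0,0,0],5],[[0.56,-0.5,3.3],[0,0,0],5],[[0.56,-0.3,3.3],[0,0,0],5],[[0.56,-0.1,3.3],[0,0,0],5],[[0.56,-0.1,3.3],[0,0,0],5],[[0.56,0,3.3],[0,0,0],5],[[0.56,0,3.3],[0,0,0],5],[[0.56,0,3.3],[0,0,0],5],[[0.56,0,3.3],[0,0,0],5],[[0.56,0,3.3],[0,0,0],5],[[0.56,0,3],[0,0,0],5],[[0.3,0,1.5],[0,0,0],5]]'
python3 -m jog '[[[0,0,0],[0,-0.12,0],5],[[0,0,0],[0,-0.12,0],5],[[0,0,0],[0,-0.12,0],5],[[0,0,0],[0,0,0],5]]'
python3 go.py .5897 .0371 .13 4.76
```

```text
time_s: 4.93
eef_pos: [0.5842, 0.0343, 0.1576]
eef_rot: [-0.699, 0.7, -0.104, 0.099]
wrist_force: [0.3, 0.5, -3.0]
opening: 0.661
time_s: 5.27
eef_pos: [0.5825, 0.0413, 0.1533]
eef_rot: [0.707, -0.705, -0.028, 0.037]
wrist_force: [0.1, 0.3, -4.2]
opening: 0.659
shift cm [ 0.71  2.31 -0.49] turn [-0.004  0.009 -0.013] pos [0.5825 0.0413 0.1533] F [ 0.1  0.3 -4.2] open 0.659 t 5.27
```

```bash
python3 -m jog '[[[0.7,1.2,-0.5],[-0.004,0.009,-0.013],5],[[0,1,0],[0,0,0],5],[[0,1,0],[0,0,0],5],[[0,1,0],[0,0,0],5],[[0,0,0],[0,0,0],5]]'
python3 go.py .5897 .0371 .085 4.76
python3 - <<'E'
from h import *
c=snap('top','top1'); cv2.imwrite('pics/c1.png',cv2.resize(c['frame'][120:280,130:330,::-1],None,fx=3.6,fy=3.6,interpolation=cv2.INTER_CUBIC))
E
```

```text
time_s: 5.68
eef_pos: [0.5872, 0.0372, 0.1062]
eef_rot: [0.707, -0.706, -0.023, 0.027]
wrist_force: [-0.8, 0.3, -4.1]
opening: 0.66
shift cm [ 0.26  2.12 -0.03] turn [-0.001 -0.013 -0.005] pos [0.5872 0.0372 0.1062] F [-0.8  0.3 -4.1] open 0.66 t 5.68
```

View pics/c1.png

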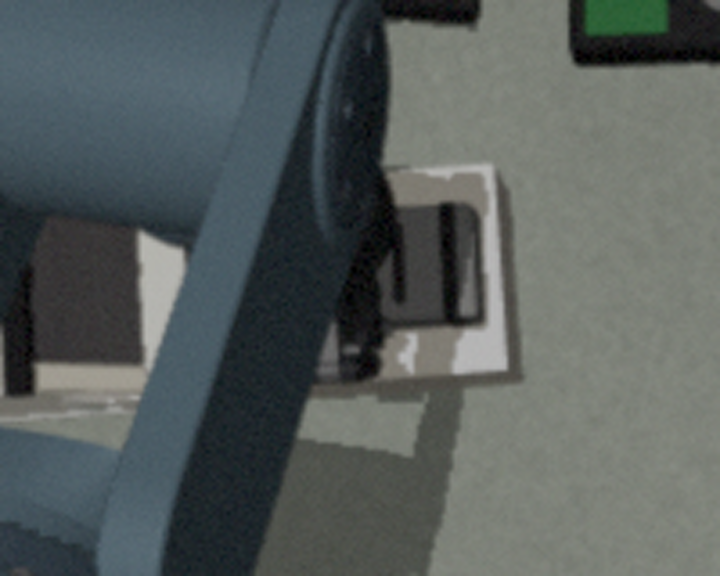

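The held battery's rear end sits at crop (440–485, 203–325), roughly centred on the deck end (rows 163–375). I'll quantify that with depth.

Run:
```python
from h import *
c=load('top1')
sill=np.array([.5791,.1647]);X=np.array([-.083,.9966]);Y=np.array([-.9966,-.083])
m=dep(c,130+425/3.6,120+262/3.6);print(m)
for p in [(484,210),(487,318),(415,206),(415,325)]:
    w=ray(c,130+p[0]/3.6,120+p[1]/3.6,m[2])[:2]-sill;print((w@X).round(4),(w@Y).round(4))
```

```text
[0.58735451 0.00522592 0.12612803]
-0.1902 -0.0188
-0.1884 0.035
-0.1563 -0.0233
-0.1529 0.0359
```

```bash
python3 -m jog '[[[0.4,0,0],[-0.001,-0.013,-0.005],5],[[0,1,0],[0,0,0],5],[[0,1,0],[0,0,0],5],[[0,0.4,0],[0,0,0],5],[[0,0,0],[0,0,0],5]]'
python3 go.py .5907 .0371 .081 4.76
```

```text
time_s: 6.15
eef_pos: [0.5929, 0.0373, 0.082]
eef_rot: [-0.706, 0.707, 0.031, -0.028]
wrist_force: [-0.4, -0.7, -2.9]
opening: 0.661
shift cm [-0.23  0.1  -0.  ] turn [0.001 0.    0.003] pos [0.5929 0.0373 0.082 ] F [-0.4 -0.7 -2.9] open 0.661 t 6.15
```

```bash
python3 -m jog '[[[-0.15,0.1,0],[0,0,0],5],[[0,0.15,0],[0,0,0],5],[[0,0,0],[0,0,0],5]]'
python3 -m jog '[[[0,0.1,0],[0,0,0],5],[[0,0,0],[0,0,0],5]]'
python3 go.py .5907 .0371 .081 4.76
```

```text
time_s: 6.4
eef_pos: [0.5928, 0.0373, 0.0822]
eef_rot: [-0.706, 0.707, 0.032, -0.028]
wrist_force: [-0.0, -0.2, -2.7]
opening: 0.658
time_s: 6.57
eef_pos: [0.5932, 0.0372, 0.0819]
eef_rot: [-0.706, 0.707, 0.032, -0.027]
wrist_force: [-0.7, 0.3, -3.0]
opening: 0.657
shift cm [-0.25  0.09  0.01] turn [0.002 0.001 0.007] pos [0.5932 0.0372 0.0819] F [-0.7  0.3 -3. ] open 0.657 t 6.57
```

```bash
python3 -m jog '[[[-0.3,0.3,0],[0,0,0],5],[[0,0.2,0],[0,0,0],5],[[0,0,0],[0,0,0],5]]'
python3 go.py .5907 .0371 .080 4.76
```

```text
time_s: 6.82
eef_pos: [0.594, 0.0371, 0.0825]
eef_rot: [-0.706, 0.707, 0.035, -0.024]
wrist_force: [-0.3, -0.2, -4.2]
opening: 0.66
shift cm [-0.33  0.24  0.03] turn [0.003 0.001 0.016] pos [0.594  0.0371 0.0825] F [-0.3 -0.2 -4.2] open 0.66 t 6.82
```

Run:
```python
from h import *
c=snap('side','side1'); cv2.imwrite('pics/s1.png',cv2.resize(c['frame'][150:450,150:450,::-1],None,fx=2,fy=2))
o=ctrl.get_obs();print(np.round(o['q'],3),np.round(o['joint_efforts'],1),np.round(o['wrist_force'],1),np.round(o['torque'],2),o['eef_pos'])
```

```text
[-1.370e-01  3.860e-01  1.676e+00  1.000e-03  1.063e+00 -2.220e-01] [ -0.  -50.8 -30.7   0.    0.    0. ] [ 0.2  0.2 -2.8] [-0.02 -0.04  0.05] [0.59410331 0.03702594 0.08239968]
```

View pics/s1.png

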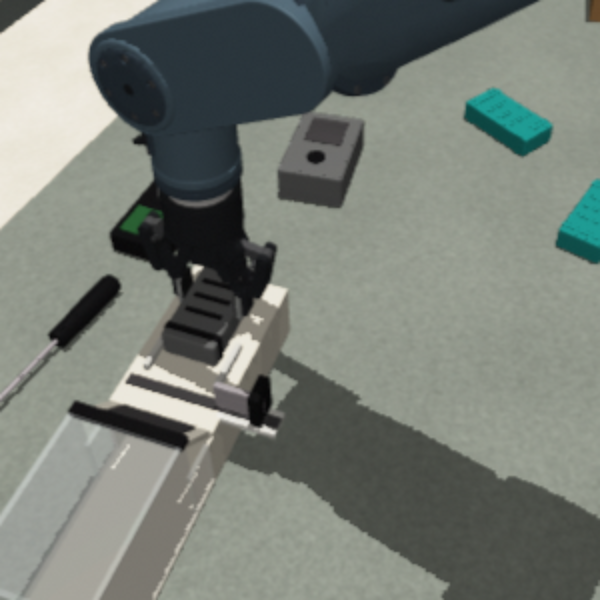

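The side view shows nothing obstructing. The battery (crop 165–240, 275–360) is held just above the deck between the guides (150,360) and (240,345). Small commands seem to be lost to a deadband, so I'll use bigger ones.

```bash
python3 -m jog '[[[-0.4,0.8,0],[0,0,0.016],5],[[0,0,0],[0,0,0],5]]'
python3 go.py .5907 .0371 .080 4.76
```

```text
time_s: 7.03
eef_pos: [0.5959, 0.037, 0.0835]
eef_rot: [-0.705, 0.708, 0.034, -0.026]
wrist_force: [0.4, -0.7, -4.1]
opening: 0.66
shift cm [-0.52  0.34  0.06] turn [0.004 0.001 0.012] pos [0.5959 0.037  0.0835] F [ 0.4 -0.7 -4.1] open 0.66 t 7.03
```

```bash
python3 -m jog '[[[-0.4,0.8,0],[0,0,0.012],5]]'; python3 -m jog '[[[-0.4,0.8,0],[0,0,0],5]]';python3 -c "
from h import *
o=ctrl.get_obs();print(np.round(o['q'],4),np.round(o['dq'],3))"; python3 -m jog '[[[0,0,0],[0,0,0],5]]'
python3 go.py .5907 .0371 .080 4.76;python3 -c "
from h import *
o=ctrl.get_obs();print(np.round(o['q'],4),np.round(o['dq'],3))"
```

```text
time_s: 7.12
eef_pos: [0.5963, 0.0364, 0.0802]
eef_rot: [-0.705, 0.708, 0.033, -0.026]
wrist_force: [-10.7, 5.1, 80.3]
opening: 0.657
time_s: 7.2
eef_pos: [0.5964, 0.0364, 0.0801]
eef_rot: [-0.704, 0.709, 0.036, -0.024]
wrist_force: [-25.7, 7.5, 79.8]
opening: 0.665
[-0.136   0.3934  1.6711 -0.0033  1.0599 -0.2197] [-0.006 -0.06   0.088  0.012 -0.13  -0.019]
time_s: 7.28
eef_pos: [0.5976, 0.0366, 0.0829]
eef_rot: [-0.704, 0.709, 0.037, -0.023]
wrist_force: [0.6, -0.8, -4.8]
opening: 0.66
shift cm [-0.69  0.28  0.11] turn [0.007 0.003 0.019] pos [0.5976 0.0366 0.0829] F [ 0.6 -0.8 -4.8] open 0.66 t 7.28
[-0.1354  0.3898  1.6696 -0.0032  1.0618 -0.2198] [ 0.007 -0.049 -0.054  0.004  0.063  0.001]
```

It was already on the deck: I felt 80 N, still under the limit. I'll lift a little, re-centre, and release just above the surface.

```bash
python3 -m jog '[[[-0.3,-0.3,0],[0.007,0.003,0.019],5],[[-0.3,0,0.1],[0,0,0],5],[[0,0,0],[0,0,0],5]]'
python3 go.py .592 .0371 .082 4.76
```

```text
time_s: 7.53
eef_pos: [0.5916, 0.0372, 0.0862]
eef_rot: [-0.706, 0.707, 0.03, -0.029]
wrist_force: [0.0, 0.1, -3.9]
opening: 0.663
shift cm [ 0.04  0.42 -0.01] turn [0.001 0.    0.002] pos [0.5916 0.0372 0.0862] F [ 0.   0.1 -3.9] open 0.663 t 7.53
```

Next: lower by about 3 mm, open, and rise.

```bash
python3 -m jog '[[[0,0.28,0],[0,0,0],5]]'; python3 -m jog '[[[0,0,0],[0,0,0],8],[[0,0,0],[0,0,0],8.5],[[0,0,0],[0,0,0],8.5],[[0,0,0],[0,0,0],8.5]]'
python3 go.py .592 .0371 .16 4.76
```

```text
time_s: 7.62
eef_pos: [0.5914, 0.0371, 0.0828]
eef_rot: [-0.706, 0.707, 0.03, -0.029]
wrist_force: [0.9, 0.0, -3.4]
opening: 0.661
time_s: 7.95
eef_pos: [0.5899, 0.0372, 0.0798]
eef_rot: [-0.706, 0.707, 0.029, -0.03]
wrist_force: [-0.2, 0.2, 0.6]
opening: 0.995
shift cm [ 0.2  -8.02 -0.03] turn [ 0.    -0.    -0.002] pos [0.5899 0.0372 0.0798] F [-0.2  0.2  0.6] open 0.995 t 7.95
```

```bash
python3 -m jog '[[[0,-1.5,0],[0,0,0],8.5],[[0,-3,0],[0,0,0],8.5],[[0,-2.5,0],[0,0,0],8.5],[[0,0,-3],[0,0,0],3],[[0,0,-3],[0,0,0],0],[[0,0,-3],[0,0,0],0],[[0,0,0],[0,0,0],0],[[0,0,0],[0,0,0],0],[[0,0,0],[0,0,0],0]]'
python3 go.py .5978 -.0595 .083 4.76
python3 - <<'E'
from h import *
c=snap('top','top2')
d=c['depth'];v,u=np.mgrid[:480,:640]
P=((np.stack([u,v,np.ones_like(u)],-1)@np.linalg.inv(c['K']).T)*d[...,None]-c['t'])@c['R']
sill=np.array([.5791,.1647]);X=np.array([-.083,.9966]);Y=np.array([-.9966,-.083])
S=P[140:260,150:300].reshape(-1,3);S=S[(S[:,2]>.09)&(S[:,2]<.108)&(S[:,1]<.11)]
print(len(S));B=np.stack([(S[:,:2]-sill)@X,(S[:,:2]-sill)@Y],1)*1000
print(np.percentile(B,[1,50,99],axis=0),cv2.minAreaRect(B.astype(np.float32)))
cv2.imwrite('pics/c2.png',cv2.resize(c['frame'][130:280,120:320,::-1],None,fx=3.6,fy=3.6,interpolation=cv2.INTER_CUBIC))
E
```

```text
time_s: 8.7
eef_pos: [0.599, -0.0554, 0.1542]
eef_rot: [-0.706, 0.707, 0.031, -0.03]
wrist_force: [-0.2, 0.2, 0.6]
opening: 0.137
shift cm [-0.16  7.12 -0.38] turn [0.002 0.002 0.001] pos [ 0.599  -0.0554  0.1542] F [-0.2  0.2  0.6] open 0.137 t 8.7
1631
[[-166.65426778  -27.07804589]
 [-115.97641275    1.14193599]
 [ -69.5198978    29.56000492]] ((-119.84300994873047, 0.7275753021240234), (59.24430465698242, 104.4786148071289), 89.88504028320312)
```

View pics/c2.png

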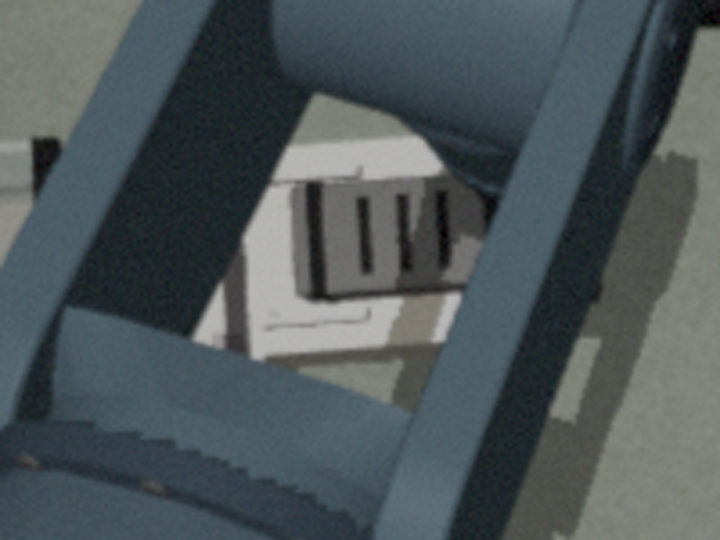

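The battery sits straight on the deck with its front in the lane: front x ≈ -69 mm, y offset ≈ 1 mm, yaw within 0.2° of the box axis. Next I'll lower the closed fingers behind it.

```bash
python3 -m jog '[[[-0.2,1,-0.3],[0.002,0.002,0.001],0],[[0,2,0],[0,0,0],0],[[0,2,0],[0,0,0],0],[[0,1.5,0],[0,0,0],0],[[0,0.3,0],[0,0,0],0],[[0,0,0],[0,0,0],0]]'
python3 go.py .5967 -.0595 .085 4.76
```

```text
time_s: 9.25
eef_pos: [0.5959, -0.0529, 0.0809]
eef_rot: [0.707, -0.706, -0.032, 0.032]
wrist_force: [-0.2, -0.7, 0.2]
opening: -0.0
shift cm [ 0.02 -0.41 -0.66] turn [-0.002  0.007 -0.001] pos [ 0.5959 -0.0529  0.0809] F [-0.2 -0.7  0.2] open -0.0 t 9.25
```

```bash
python3 -m jog '[[[0,-0.5,0.5],[-0.002,0.007,0],0],[[0,0,1],[0,0,0],0],[[0,0,1],[0,0,0],0],[[0,0,1],[0,0,0],0],[[0,0,1],[0,0,0],0],[[0,0,1],[0,0,0],0]]'
python3 go.py .5783 .1747 .084 4.76
```

```text
time_s: 9.75
eef_pos: [0.5924, 0.0063, 0.0893]
eef_rot: [-0.706, 0.707, 0.03, -0.028]
wrist_force: [0.1, -2.1, -1.1]
opening: 0.003
shift cm [-0.02  0.49 16.9 ] turn [ 0.002 -0.001  0.003] pos [0.5924 0.0063 0.0893] F [ 0.1 -2.1 -1.1] open 0.003 t 9.75
```

Contact, at 2 N. I'll continue with a slight lowering.

```bash
python3 -m jog '[[[0,0.3,1],[0.002,0,0.003],0],[[0,0.1,1],[0,0,0],0],[[0,0,1],[0,0,0],0],[[0,0,1],[0,0,0],0],[[0,0,1],[0,0,0],0],[[0,0,1],[0,0,0],0]]'
python3 go.py .5783 .1747 .084 4.76
```

```text
time_s: 10.25
eef_pos: [0.5881, 0.0727, 0.0867]
eef_rot: [-0.706, 0.707, 0.031, -0.028]
wrist_force: [0.5, -2.8, 0.8]
opening: -0.003
shift cm [-0.12  0.24 10.25] turn [0.003 0.001 0.003] pos [0.5881 0.0727 0.0867] F [ 0.5 -2.8  0.8] open -0.003 t 10.25
```

```bash
python3 -m jog '[[[-0.1,0.2,1],[0.003,0,0.003],0],[[0,0,1],[0,0,0],0],[[0,0,1],[0,0,0],0],[[0,0,1],[0,0,0],0],[[0,0,1],[0,0,0],0]]'
python3 go.py .5783 .1747 .084 4.76
```

```text
time_s: 10.67
eef_pos: [0.5837, 0.1249, 0.0855]
eef_rot: [-0.705, 0.708, 0.03, -0.029]
wrist_force: [0.2, -0.5, 0.7]
opening: 0.0
shift cm [-0.12  0.13  5.  ] turn [0.004 0.    0.002] pos [0.5837 0.1249 0.0855] F [ 0.2 -0.5  0.7] open 0.0 t 10.67
```

Run:
```python
from h import *
c=snap('side','side2'); cv2.imwrite('pics/s2.png',cv2.resize(c['frame'][230:480,100:350,::-1],None,fx=2.4,fy=2.4))
```

```text
(no output)
```

View pics/s2.png

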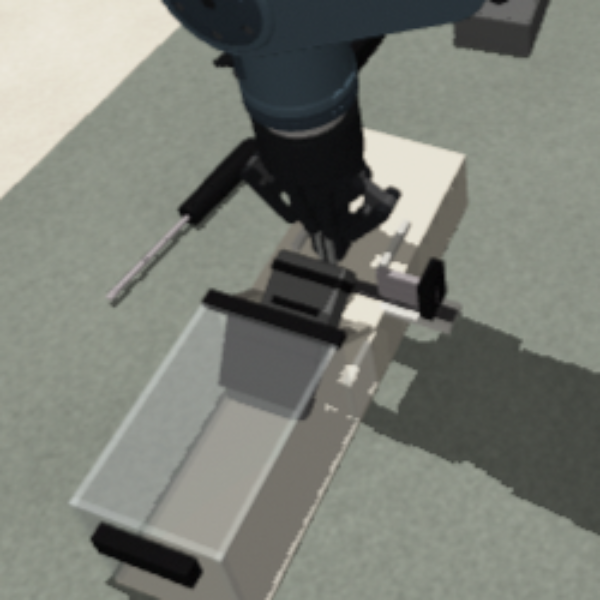

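The battery is pushing the flap open (flap visible at 220–330, 320–410), with its rear at about (310,265). The gate is clear at (410,285). I'll push on.

```bash
python3 -m jog '[[[-0.1,0.1,1],[0.004,0,0.002],0],[[0,0,1],[0,0,0],0],[[0,0,1],[0,0,0],0]]'
python3 go.py .5783 .1747 .084 4.76
python3 -m jog '[[[-0.1,0,1],[0,0,0],0],[[0,0,0.6],[0,0,0],0]]'
python3 go.py .5783 .1747 .084 4.76
```

```text
time_s: 10.97
eef_pos: [0.5786, 0.1591, 0.0835]
eef_rot: [0.707, -0.705, -0.029, 0.03]
wrist_force: [0.5, -2.2, 1.7]
opening: 0.003
shift cm [ 0.1  -0.05  1.56] turn [-0.003  0.    -0.002] pos [0.5786 0.1591 0.0835] F [ 0.5 -2.2  1.7] open 0.003 t 10.97
time_s: 11.13
eef_pos: [0.5767, 0.1693, 0.0818]
eef_rot: [-0.702, 0.711, 0.03, -0.031]
wrist_force: [9.2, -45.0, -15.3]
opening: -0.001
shift cm [ 0.21 -0.23  0.52] turn [ 0.012  0.003 -0.003] pos [0.5767 0.1693 0.0818] F [  9.2 -45.  -15.3] open -0.001 t 11.13
```

```bash
python3 -m jog '[[[0,0,-1],[0,0,0],0],[[0,0,0],[0,0,0],0]]'
python3 go.py .5783 .1747 .084 4.76
python3 - <<'E'
from h import *
c=snap('side','side3'); cv2.imwrite('pics/s3.png',cv2.resize(c['frame'][280:480,100:350,::-1],None,fx=3,fy=3))
E
```

```text
time_s: 11.3
eef_pos: [0.5766, 0.1582, 0.08]
eef_rot: [-0.701, 0.712, 0.029, -0.033]
wrist_force: [0.1, -1.4, 1.0]
opening: -0.001
shift cm [ 0.31 -0.43  1.63] turn [ 0.016  0.004 -0.006] pos [0.5766 0.1582 0.08  ] F [ 0.1 -1.4  1. ] open -0.001 t 11.3
```

View pics/s3.png

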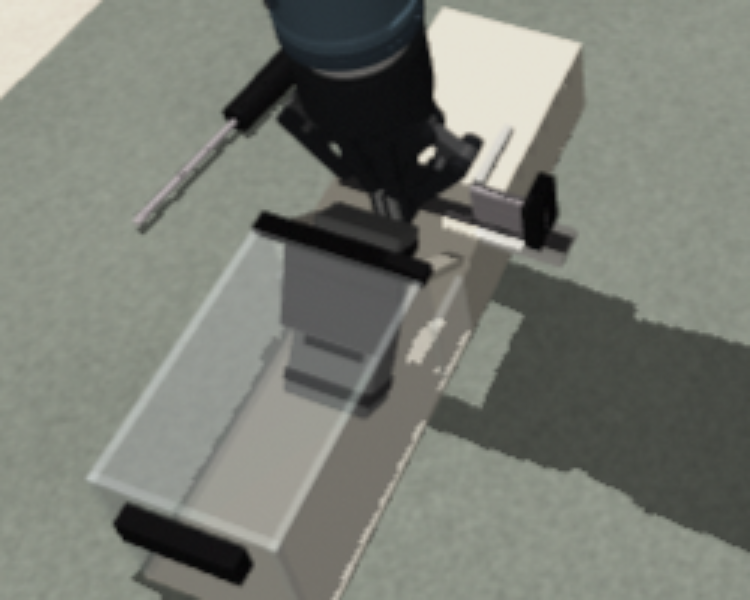

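The battery is nose-down on the bin floor and leaning on the sill. Its rear end (crop 330–415, 205–250) stands up under the hinge bar with the flap resting on it. Pushing low on its rear corner levers it into the bar, so I need its exact pose and then a higher push along its axis.

Run:
```python
from h import *
c=load('side3')
sill=np.array([.5791,.1647]);X=np.array([-.083,.9966]);Y=np.array([-.9966,-.083])
for p in [(345,210),(330,222),(350,222),(380,232),(400,240),(410,222),(408,248),(345,240),(345,290),(340,330),(335,365),(335,385),(330,398),(345,408),(340,245),(300,235)]:
    w=dep(c,100+p[0]/3,280+p[1]/3);b=w[:2]-sill;print(p,(b@X*1000).round(),(b@Y*1000).round(),(w[2]*1000).round())
```

```text
(345, 210) 16.0 -18.0 107.0
(330, 222) 29.0 -20.0 112.0
(350, 222) 27.0 -8.0 115.0
(380, 232) 26.0 12.0 114.0
(400, 240) 27.0 26.0 113.0
(410, 222) 7.0 21.0 102.0
(408, 248) 22.0 26.0 98.0
(345, 240) 45.0 1.0 126.0
(345, 290) 73.0 17.0 125.0
(340, 330) 96.0 26.0 124.0
(335, 365) 115.0 34.0 124.0
(335, 385) 126.0 39.0 123.0
(330, 398) 133.0 40.0 123.0
(345, 408) 135.0 51.0 123.0
(340, 245) 48.0 -1.0 125.0
(300, 235) 51.0 -25.0 127.0
```

The battery is tilted about 57° with its rear face at (2..27, z 98..115). I'll back off, rise, and push down and forward on that rear face.

```bash
python3 -m jog '[[[0.2,0,-1],[0.016,0.004,-0.006],0],[[0,-0.5,-1],[0,0,0],0],[[0,-2.5,0],[0,0,0],0],[[0,-2.5,0],[0,0,0],0],[[0,0,0],[0,0,0],0],[[0,0,0],[0,0,0],0]]'
python3 go.py .578 .1767 .12 4.76
python3 - <<'E'
from h import *
c=snap('side','side4'); cv2.imwrite('pics/s4.png',cv2.resize(c['frame'][280:480,100:350,::-1],None,fx=3,fy=3))
sill=np.array([.5791,.1647]);X=np.array([-.083,.9966]);Y=np.array([-.9966,-.083])
for p in [(345,210),(330,222),(350,222),(380,232),(400,240),(410,222),(408,248),(345,240),(300,222),(360,210),(395,215),(395,230),(420,230)]:
    w=dep(c,100+p[0]/3,280+p[1]/3);b=w[:2]-sill;print(p,(b@X*1000).round(),(b@Y*1000).round(),(w[2]*1000).round())
E
```

```text
time_s: 11.85
eef_pos: [0.5769, 0.1428, 0.1357]
eef_rot: [0.709, -0.704, -0.027, 0.032]
wrist_force: [-0.1, 0.3, -0.8]
opening: -0.0
shift cm [0.4  1.59 3.36] turn [-0.006 -0.    -0.007] pos [0.5769 0.1428 0.1357] F [-0.1  0.3 -0.8] open -0.0 t 11.85
(345, 210) 12.0 -21.0 101.0
(330, 222) 20.0 -29.0 95.0
(350, 222) 16.0 -17.0 96.0
(380, 232) 17.0 5.0 98.0
(400, 240) 18.0 19.0 98.0
(410, 222) 9.0 22.0 104.0
(408, 248) 20.0 25.0 95.0
(345, 240) 45.0 1.0 126.0
(300, 222) 43.0 -30.0 126.0
(360, 210) 11.0 -12.0 103.0
(395, 215) 7.0 11.0 104.0
(395, 230) 14.0 14.0 100.0
(420, 230) 8.0 27.0 97.0
```

View pics/s4.png

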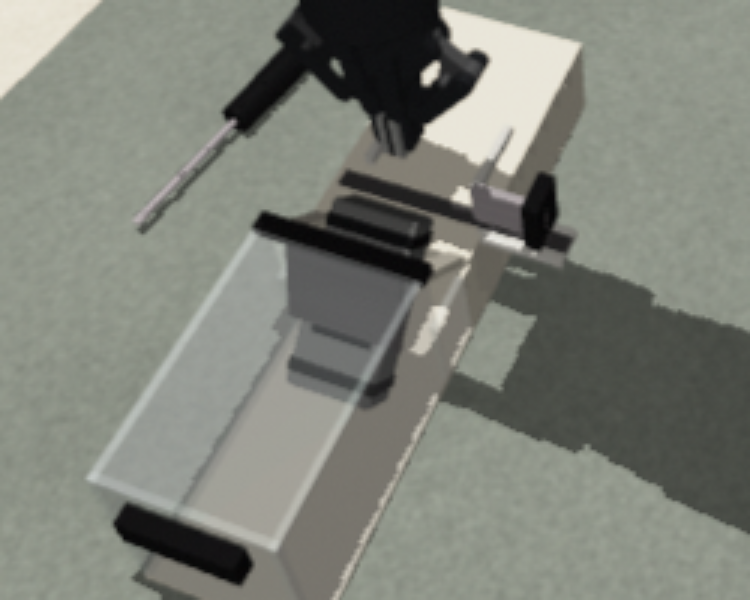

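The battery now leans on the sill with its top rear edge at crop (330–430, 200–235) ≈ box (7, z 104), tilt about 42°. The fingers go down to mid rear face, and then push diagonally along the battery's axis.

```bash
python3 -m jog '[[[0.4,1.5,0],[-0.006,0,-0.007],0],[[0,1.5,0],[0,0,0],0],[[0,0.7,0],[0,0,0],0],[[0,0,0],[0,0,0],0]]'
python3 go.py .5805 .1597 .094 4.76
```

```text
time_s: 12.23
eef_pos: [0.5807, 0.1451, 0.0969]
eef_rot: [0.707, -0.706, -0.03, 0.029]
wrist_force: [-0.5, -0.8, 0.4]
opening: 0.0
shift cm [0.1  0.29 1.46] turn [-0.001  0.001  0.002] pos [0.5807 0.1451 0.0969] F [-0.5 -0.8  0.4] open 0.0 t 12.23
```

```bash
python3 -m jog '[[[0,0.2,0.5],[0,0,0],0],[[0,0.3,0.5],[0,0,0],0]]'; python3 -m jog '[[[0,0.4,0.5],[0,0,0],0]]'; python3 -m jog '[[[0,0.5,0.5],[0,0,0],0]]'
python3 go.py .579 .1697 .082 4.76
```

```text
time_s: 12.4
eef_pos: [0.5794, 0.1548, 0.0912]
eef_rot: [0.707, -0.706, -0.029, 0.03]
wrist_force: [0.3, -3.2, 1.7]
opening: -0.001
time_s: 12.48
eef_pos: [0.5795, 0.1598, 0.0875]
eef_rot: [-0.706, 0.707, 0.03, -0.029]
wrist_force: [-0.4, -2.1, 2.3]
opening: -0.002
time_s: 12.57
eef_pos: [0.5795, 0.165, 0.0828]
eef_rot: [-0.706, 0.707, 0.03, -0.029]
wrist_force: [0.2, -3.2, 0.4]
opening: 0.004
shift cm [-0.01  0.08  0.47] turn [0.001 0.    0.002] pos [0.5795 0.165  0.0828] F [ 0.2 -3.2  0.4] open 0.004 t 12.57
```

Gentle force throughout, so it is sliding. I'll continue to about 22 mm past the sill.

```bash
python3 -m jog '[[[0,0.1,0.5],[0,0,0],0]]'; python3 -m jog '[[[0,0,0.5],[0,0,0],0]]'; python3 go.py .579 .175 .082 4.76
```

```text
time_s: 12.65
eef_pos: [0.5787, 0.1704, 0.081]
eef_rot: [-0.706, 0.707, 0.03, -0.029]
wrist_force: [0.0, -2.7, -0.0]
opening: 0.001
time_s: 12.73
eef_pos: [0.5781, 0.1759, 0.0807]
eef_rot: [-0.706, 0.707, 0.03, -0.029]
wrist_force: [-0.8, -3.3, -0.2]
opening: 0.001
shift cm [ 0.08 -0.13 -0.09] turn [0.002 0.    0.001] pos [0.5781 0.1759 0.0807] F [-0.8 -3.3 -0.2] open 0.001 t 12.73
```

```bash
python3 -m jog '[[[0,0,-2],[0,0,0],0],[[0,0,-3],[0,0,0],0],[[0,-2,-3],[0,0,0],0],[[0,-2.5,-1],[0,0,0],0],[[0,0,0],[0,0,0],0],[[0,0,0],[0,0,0],0]]'
python3 - <<'E'
from h import *
c=snap('side','side5'); cv2.imwrite('pics/s5.png',cv2.resize(c['frame'][280:480,100:350,::-1],None,fx=3,fy=3))
E
```

```text
time_s: 13.23
eef_pos: [0.5844, 0.0907, 0.1261]
eef_rot: [0.708, -0.705, -0.031, 0.032]
wrist_force: [-1.0, 0.8, -0.8]
opening: 0.002
```

View pics/s5.png

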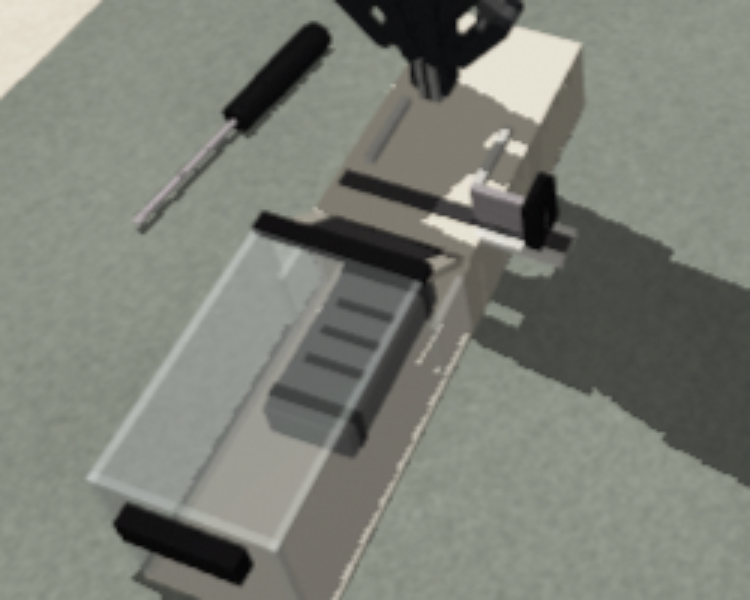

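The battery lies in the bin (crop 265–425, 260–455) and the dark flap is visible again below the hinge bar (340–440, 225–260). I'll check the flap plane by depth and line up on the gate tab.

```bash
python3 - <<'E'
from h import *
c=load('side5');t=snap('top','top5')
sill=np.array([.5791,.1647]);X=np.array([-.083,.9966]);Y=np.array([-.9966,-.083])
def q(c,u,v):
    w=dep(c,u,v);b=w[:2]-sill;return (b@X*1000).round(),(b@Y*1000).round(),(w[2]*1000).round()
for p in [(340,222),(380,236),(400,245),(430,252),(545,210),(545,225),(500,205)]: print('side',p,q(c,100+p[0]/3,280+p[1]/3))
for p in [(160,200),(155,190),(150,205),(165,200),(145,200),(185,246),(190,246),(180,247)]: print('top',p,q(t,*p))
E
for p in ".4650 .1230 .20 4.76"; do python3 go.py $p; done
```

```text
side (340, 222) (np.float64(11.0), np.float64(-29.0), np.float64(83.0))
side (380, 236) (np.float64(13.0), np.float64(1.0), np.float64(86.0))
side (400, 245) (np.float64(15.0), np.float64(16.0), np.float64(86.0))
side (430, 252) (np.float64(15.0), np.float64(36.0), np.float64(89.0))
side (545, 210) (np.float64(-26.0), np.float64(96.0), np.float64(105.0))
side (545, 225) (np.float64(-23.0), np.float64(96.0), np.float64(93.0))
side (500, 205) (np.float64(-26.0), np.float64(65.0), np.float64(96.0))
top (160, 200) (np.float64(-127.0), np.float64(72.0), np.float64(477.0))
top (155, 190) (np.float64(-128.0), np.float64(64.0), np.float64(491.0))
top (150, 205) (np.float64(-126.0), np.float64(80.0), np.float64(501.0))
top (165, 200) (np.float64(-126.0), np.float64(69.0), np.float64(459.0))
top (145, 200) (np.float64(-126.0), np.float64(77.0), np.float64(513.0))
top (185, 246) (np.float64(-39.0), np.float64(90.0), np.float64(112.0))
top (190, 246) (np.float64(-47.0), np.float64(91.0), np.float64(110.0))
top (180, 247) (np.float64(-30.0), np.float64(91.0), np.float64(113.0))
shift cm [-11.63  -7.39   4.26] turn [-0.004  0.007 -0.001] pos [0.5846 0.0913 0.1259] F [0.4 0.9 0.7] open 0.003 t 13.33
```

The flap points lie on the shut plane. Next I'll move outside the gate tab.

```bash
python3 -m jog '[[[0,-3,0],[-0.004,0.007,0],0],[[0,-3,0],[0,0,0],0],[[-3,0,0.8],[0,0,0],0],[[-3,0,0.8],[0,0,0],0],[[-3,0,0.8],[0,0,0],0],[[-3,0,0.8],[0,0,0],0],[[-1.5,0,0.5],[0,0,0],0],[[0,0,0],[0,0,0],0]]'
python3 go.py .4505 .1178 .088 4.76
```

```text
time_s: 14.0
eef_pos: [0.4367, 0.1253, 0.1805]
eef_rot: [0.708, -0.705, -0.027, 0.037]
wrist_force: [-0.2, 0.2, -0.6]
opening: 0.001
shift cm [ 1.42  9.22 -0.92] turn [-0.005  0.008 -0.013] pos [0.4367 0.1253 0.1805] F [-0.2  0.2 -0.6] open 0.001 t 14.0
```

```bash
python3 -m jog '[[[0.8,2,-0.9],[-0.005,0.008,-0.013],0],[[0,2.5,0],[0,0,0],0],[[0,2.5,0],[0,0,0],0],[[0,1.2,0],[0,0,0],0],[[0,0.3,0],[0,0,0],0],[[0,0,0],[0,0,0],0]]'
python3 go.py .5402 .1251 .090 4.76
```

```text
time_s: 14.5
eef_pos: [0.4468, 0.1214, 0.0909]
eef_rot: [0.707, -0.706, -0.033, 0.031]
wrist_force: [-0.1, 0.1, -1.0]
opening: 0.0
shift cm [ 9.34  0.11 -0.47] turn [-0.001  0.007  0.003] pos [0.4468 0.1214 0.0909] F [-0.1  0.1 -1. ] open 0.0 t 14.5
```

```bash
python3 -m jog '[[[1,0,-0.1],[0,0.007,0.003],0],[[1,0,-0.1],[0,0,0],0],[[1,0,-0.1],[0,0,0],0],[[1,0,0],[0,0,0],0],[[1,0,0],[0,0,0],0],[[1,0,0],[0,0,0],0],[[0.8,0,0],[0,0,0],0]]'
python3 go.py .5427 .1255 .090 4.76
```

```text
time_s: 15.08
eef_pos: [0.5173, 0.1259, 0.0915]
eef_rot: [0.707, -0.706, -0.028, 0.033]
wrist_force: [-2.7, -0.3, -1.7]
opening: -0.0
shift cm [ 2.53  0.14 -0.26] turn [-0.001  0.003 -0.007] pos [0.5173 0.1259 0.0915] F [-2.7 -0.3 -1.7] open -0.0 t 15.08
```

Pushing the tab at 2.7 N, as expected. I'll approach the stop in small steps.

```bash
python3 -m jog '[[[0.7,0.1,-0.1],[0,0.003,-0.007],0],[[0.7,0,0],[0,0,0],0]]'; python3 -m jog '[[[0.5,0,0],[0,0,0],0]]'; python3 -m jog '[[[0.4,0,0],[0,0,0],0]]'; python3 go.py .5427 .1255 .090 4.76
```

```text
time_s: 15.25
eef_pos: [0.533, 0.1265, 0.0909]
eef_rot: [0.707, -0.706, -0.03, 0.029]
wrist_force: [-2.2, -0.3, -1.8]
opening: 0.003
time_s: 15.33
eef_pos: [0.5388, 0.127, 0.0911]
eef_rot: [0.707, -0.706, -0.03, 0.029]
wrist_force: [-2.8, 0.0, -0.2]
opening: 0.0
time_s: 15.42
eef_pos: [0.5433, 0.1274, 0.0911]
eef_rot: [0.707, -0.706, -0.03, 0.029]
wrist_force: [-2.2, 0.0, -1.0]
opening: -0.003
shift cm [-0.07  0.11 -0.18] turn [-0.002  0.001  0.001] pos [0.5433 0.1274 0.0911] F [-2.2  0.  -1. ] open -0.003 t 15.42
```

```bash
python3 -m jog '[[[0.3,0,0],[0,0,0],0]]'; python3 -m jog '[[[0.25,0,0],[0,0,0],0]]'
```

```text
time_s: 15.5
eef_pos: [0.5454, 0.1275, 0.0909]
eef_rot: [0.707, -0.706, -0.029, 0.031]
wrist_force: [-19.0, -2.7, 14.6]
opening: -0.002
time_s: 15.58
eef_pos: [0.5453, 0.1276, 0.0908]
eef_rot: [0.707, -0.706, -0.026, 0.033]
wrist_force: [-19.7, -4.0, 14.7]
opening: -0.003
```

The gate is at the firm stop: 19 N and no further motion. I'll back off, rise, move clear to the side, and check.

```bash
python3 -m jog '[[[-1.5,0,0],[0,0,0],0],[[-2,0,0],[0,0,0],0],[[-1,-3,0],[0,0,0],0],[[0,-3.5,0],[0,0,0],0],[[0,-3.5,0],[0,0,0],0],[[-1.5,-1,-3],[0,0,0],0],[[-1.5,-1,-4],[0,0,0],0],[[-1.5,-1,-4],[0,0,0],0],[[-1.5,0,-4],[0,0,0],0],[[-1.5,0,-4],[0,0,0],0],[[-1,0,-4],[0,0,0],0],[[-1,0,-4],[0,0,0],0]]'
python3 -m jog '[[[0,0,-4],[0,0,0],0],[[0,0,-3],[0,0,0],0],[[0,0,0],[0,0,0],0],[[0,0,0],[0,0,0],0]]'
python3 - <<'E'
from h import *
c=snap('side','side6');t=snap('top','top6')
a=cv2.resize(c['frame'][300:470,120:320,::-1],None,fx=3.5,fy=1.75);a=cv2.resize(c['frame'][310:470,130:310,::-1],None,fx=2.2,fy=2.2)
b=cv2.resize(t['frame'][150:270,30:290,::-1],None,fx=1.5,fy=1.5)
s=cv2.resize(t['frame'][::,:,::-1],(400,300))
H=600;im=np.zeros((600,800,3),np.uint8)
im[:352,:396]=a;im[:180,400:790]=b;im[190:490,400:800]=s
cv2.imwrite('pics/f.png',im)
sill=np.array([.5791,.1647]);X=np.array([-.083,.9966]);Y=np.array([-.9966,-.083])
for n,c in(('side',c),('top',t)):
    v,u=np.mgrid[:480,:640]
    P=((np.stack([u,v,np.ones_like(u)],-1)@np.linalg.inv(c['K']).T)*c['depth'][...,None]-c['t'])@c['R']
    bx=(P[...,:2]-sill)@X;by=(P[...,:2]-sill)@Y
    m=(bx>-.055)&(bx<-.012)&(abs(by)<.12)&(P[...,2]>.080)&(P[...,2]<.118)&(c['depth']>0)
    print(n,'gate/tab y',m.sum(),np.percentile(by[m]*1000,[0,2,50,98,100]).round(1))
    m=(bx>.003)&(bx<.036)&(abs(by)<.034)&(P[...,2]>.02)&(P[...,2]<.118)&(c['depth']>0)
    if m.sum(): print(n,'flap off-plane mm',m.sum(),np.percentile((P[...,2][m]-.070-bx[m]*46/45)*1000*.7,[5,50,95]).round(1))
E
```

```text
time_s: 16.58
eef_pos: [0.4364, -0.1502, 0.2352]
eef_rot: [-0.703, 0.709, 0.041, -0.03]
wrist_force: [1.7, 0.2, -0.5]
opening: -0.002
time_s: 16.92
eef_pos: [0.4431, -0.2327, 0.24]
eef_rot: [-0.7, 0.713, 0.04, -0.023]
wrist_force: [0.4, -0.2, 0.2]
opening: -0.002
side gate/tab y 396 [-41.5 -24.8  15.4  24.7  40.2]
side flap off-plane mm 181 [1.1 1.8 2.5]
top gate/tab y 316 [-37.1 -24.5  14.8  24.8  25.1]
top flap off-plane mm 869 [-1.1  1.2  3.5]
```

View pics/f.png

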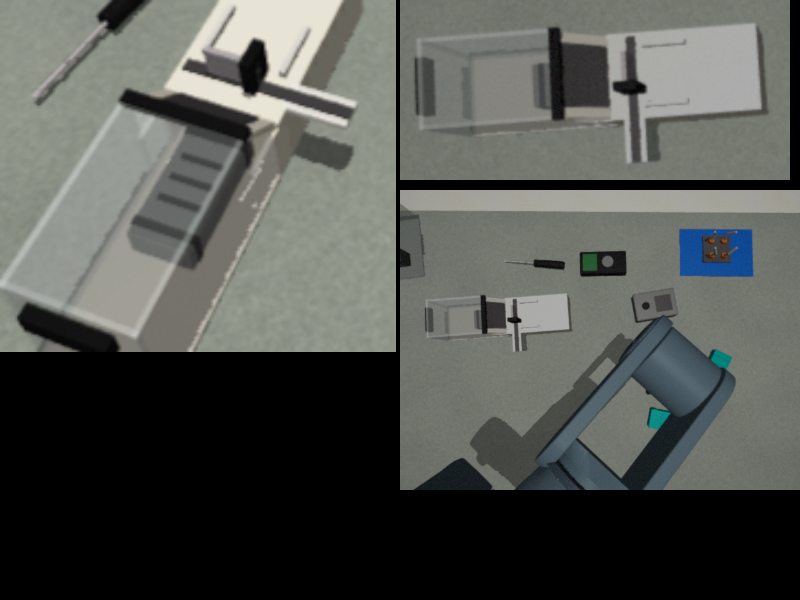

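The picture shows the battery in the bin, at (130–245, 130–265) on the left. The flap is shut, within about 2 mm of its plane. The gate spans y = -25 to 25 with its tab near (630,87), and the bystanders look unmoved. Handing in.

```bash
python3 -c "
from bench import ctrl
print(ctrl.hand_in(), ctrl.get_obs()['time_s'])"
```

```text
the job is handed in; nothing more can be done
the job is handed in; nothing more can be done
```

I put the battery on the deck, pushed it through the flap into the bin, then slid the gate across until it hit its stop. I handed in at about 17 s.

**Last checks:**
- **Battery:** it lies inside the bin.
- **Flap:** depth puts it within about 2 mm of its shut plane.
- **Gate:** it spans y ≈ -25 to +25 mm, so it is fully across. It hit the stop at about 19 N.
- **Other objects:** the charger, meter and screwdriver look unmoved in the last top view. The turquoise look-alikes were partly hidden by the arm, but I never went near them.

**What went wrong on the way:**
- **Setting down:** the battery pressed on the deck with about 80 N at the wrist, under the 120 N limit.
- **First push:** the battery tipped and jammed in the flap opening, with a push of about 45 N. That may count against the 40 N limit if the gripper's body, rather than the fingers, was what touched. I backed off and pushed higher on its end, and it dropped in at about 3 N.

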